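Click the spanners home on the sprung rack in size order

TASK

Put the three spanners away in size order on the sprung rack: the long one in the lowest place, the middle one in the middle, the short one at the top, each pressed in until the catches at both sides have snapped over the shank and it lies flat, centred, with its ring end to the left as seen from the robot. The middle spanner was put back wrongly and lies loose in the lowest place, so it has to come out first. Leave the oil can, the coupling, the marker and the offcuts where they are.

Things in the scene. Friction and masses are not known exactly. Their poses are not given: they have to be found in the camera images.
- rack: Grey welded spanner rack fixed to the bench: a ladder with an open face sloping 35 degrees from level, rising away from the robot, two side bars converging upwards. No bar spans the gap between them within 25 mm of a place, so fingers can straddle a shank there. Origin: on the bench under its middle; z up, x away from the robot, y to its left.
- rack_face: Sloping face of the rack. At each place the shank lies crosswise on two seats, each with flared fixed walls 8 mm high (1.8 mm play) and a pair of steel spring catches. Pushed square to the face (about 5 to 15 N in all) the shank spreads the catches, which snap back over it. Origin: seat surface of the lowest place; x up the slope, y left, z out of the face.
- place_large (a point): Lowest and widest place of the rack, for the long spanner (18 mm shank): where the middle of its shank is when home. x up the slope, y left along the spanner, z square out of the face. Seats 10 mm wide, centred at y = +-64 mm, surface 2.4 mm below this point; catches flare to 17 mm above it, mouth 7 mm wider than the shank, which first touches them 11 mm up.
- place_mid (a point): Middle place of the rack, 52 mm up the face from the lowest, for the middle spanner (13 mm shank): where the middle of its shank is when home. x up the slope, y left along the spanner, z square out of the face. Seats 10 mm wide, centred at y = +-50.5 mm, surface 2.4 mm below this point; catches flare to 17 mm above it, mouth 7 mm wider than the shank, which first touches them 11 mm up.
- place_small (a point): Top and narrowest place of the rack, 100 mm up the face from the lowest, for the short spanner (10 mm shank): where the middle of its shank is when home. x up the slope, y left along the spanner, z square out of the face. Seats 10 mm wide, centred at y = +-38 mm, surface 2.4 mm below this point; catches flare to 17 mm above it, mouth 7 mm wider than the shank, which first touches them 11 mm up.
- spanner_large_mid (a point): Centre of the shank of the long combination spanner, 277 mm long, heads 50 mm wide, shank 18 mm wide, 0.28 kg. It lies flat on the bench at the start. Shank 4.7 mm thick, straight for 90 mm either way, 0.6 mm off the surface under the heads. x across, y toward the ring end, z up out of the flat.
- spanner_large_ring (a point): Centre of the ring end (closed end) of the same spanner, 116 mm from the shank centre; the other end is the open jaw.
- spanner_mid_mid (a point): Centre of the shank of the middle combination spanner, 212 mm long, heads 36 mm wide, shank 13 mm wide, 0.14 kg. At the start it lies flat and loose in the lowest place, slid 3 mm down so that its lower edge is just under the lower catches. Shank 4.7 mm thick, straight for 72 mm either way, 0.6 mm off the surface under the heads. x across, y toward the ring end, z up out of the flat.
- spanner_mid_ring (a point): Centre of the ring end (closed end) of the same spanner, 90 mm from the shank centre; the other end is the open jaw.
- spanner_small_mid (a point): Centre of the shank of the short combination spanner, 169 mm long, heads 27 mm wide, shank 10 mm wide, 0.08 kg. It lies flat on the bench at the start. Shank 4.7 mm thick, straight for 58 mm either way, 0.6 mm off the surface under the heads. x across, y toward the ring end, z up out of the flat.
- spanner_small_ring (a point): Centre of the ring end (closed end) of the same spanner, 72 mm from the shank centre; the other end is the open jaw.
- pipe_coupling: Bystander: upright dark pipe coupling, 47 mm across, 50 mm tall; origin at the centre of its underside.
- long_offcut: Bystander: round steel bar offcut, 13 mm thick, 63 mm long along its y axis, lying beside one of the spanners; origin at the centre of its underside.
- short_offcut: Bystander: dark bar offcut, 13 mm thick, 46 mm long along its y axis, lying beside one of the spanners; origin at the centre of its underside.
- marker: Bystander: white paint marker with black cap, 17 mm thick, 127 mm long along its y axis; origin at the centre of its underside.
- oil_can: Bystander: green pump oil can with a brass spout, standing between the spanners and the rack; body 68 mm across, centred 21 mm to -y of its origin (underside), spout rising to 213 mm and reaching 55 mm to +y.

How it is judged:
At the end, for the whole second after the job is handed in: Each spanner lies in the place of its size with its catches snapped over it: shank within 2 mm of its seated depth, 4 mm across and 12 mm lengthwise of the centre, flat to the face within 3 degrees, ring end left; released; bystanders within 30 mm of where they stood (x of spanner_large_mid in the frame of place_large between -0.004 and 0.004 m and y of spanner_large_mid in the frame of place_large between -0.012 and 0.012 m and z of spanner_large_mid in the frame of place_large between -0.003 and 0.002 m and angle between the z axis of spanner_large_mid and the z axis of place_large, either way round below 0.05 rad and y of spanner_large_ring in the frame of place_large above 0.03 m and distance between spanner_large_mid and place_large below 0.013 m and x of spanner_mid_mid in the frame of place_mid between -0.004 and 0.004 m and y of spanner_mid_mid in the frame of place_mid between -0.012 and 0.012 m and z of spanner_mid_mid in the frame of place_mid between -0.003 and 0.002 m and angle between the z axis of spanner_mid_mid and the z axis of place_mid, either way round below 0.05 rad and y of spanner_mid_ring in the frame of place_mid above 0.03 m and distance between spanner_mid_mid and place_mid below 0.013 m and x of spanner_small_mid in the frame of place_small between -0.004 and 0.004 m and y of spanner_small_mid in the frame of place_small between -0.012 and 0.012 m and z of spanner_small_mid in the frame of place_small between -0.003 and 0.002 m and angle between the z axis of spanner_small_mid and the z axis of place_small, either way round below 0.05 rad and y of spanner_small_ring in the frame of place_small above 0.03 m and distance between spanner_small_mid and place_small below 0.013 m); the robot touches nothing.
It fails at once if the pipe coupling is shifted more than 30 mm (distance of pipe_coupling from where it was at the start of the episode above 0.03 m).
It fails at once if the long offcut is shifted more than 30 mm (distance of long_offcut from where it was at the start of the episode above 0.03 m).
It fails at once if the short offcut is shifted more than 30 mm (distance of short_offcut from where it was at the start of the episode above 0.03 m).
It fails at once if the marker is shifted more than 30 mm (distance of marker from where it was at the start of the episode above 0.03 m).
It fails at once if the oil can is shifted more than 30 mm or tipped more than 20 degrees (distance of oil_can from where it was at the start of the episode above 0.03 m or angle between oil_can's own z axis and vertical above 0.35 rad).
It also fails if it takes over 72 s, if anything falls off the work surface, if the arm or the gripper's body presses on something with over 40 N, if the wrist force passes 120 N, or if a joint passes its speed limit or range.

ROBOT

A 6-joint arm with a two-finger parallel gripper is mounted at the origin on a cart in front of the work surface, level with it; the furniture and walls round the work are solid. World frame = base frame: x ahead of the robot, y to its left, z up, the work surface at z = 0. Lengths are in m, angles in rad, forces in N, time in s.
With the tool pointing down it reaches from about 0.275 to 0.875 m from the base axis. Payload 12.5 kg.
Tool frame: the origin (TCP) lies on the centre line of the jaws, within the pads' length; the fingertips stand r.finger_overhang ahead of it and the grasp point (between the pads) lies 3 mm ahead of it (r.finger_overhang is the distance from the TCP to the fingertips, in m); z points along the fingers, y is the line along which they close (so a half turn about z gives the same grasp; the last joint's range is limited). The gripper opens to 85 mm and grips with 20 to 120 N. Pads are 22 mm wide; open, the fingers measure 114 mm over their backs; the gripper's body (76 mm by 85 mm) begins 54 mm behind the grasp point. The pads swing forward as they close: fully open they stand 13 mm farther back than shut.
Start: joints at [-1.204, 0.351, 1.652, -0, 1.139, -0.085], TCP at [0.24, -0.495, 0.253] pointing down, gripper open.
Joint ranges: [-2.75, 2.75], [-0.79, 2.1], [0.01, 2.65], [-1.57, 4.71], [0.07, 3.14], [-2.87, 2.87]. Speed limits (rad/s): [2.22, 2.22, 2.79, 3.14, 3.14, 3.14].

INTERFACE

Orientations are given as a unit quaternion [x, y, z, w].
In Python, from cell import r, optics gives the robot as it stands. The module is installed in compiled form; this text tells all that it offers. Calls block until the motion is done:
- r.move_to(position, orientation): joint-space move of the TCP to a pose.
- r.move_linear(position, rot=None, vel=0.15): straight line of the TCP; rot=None keeps the orientation; vel is the mean speed in m/s.
- r.set_joints(angles): joint-space move.
- r.set_gripper(opening, squeeze=None): opening from 0.0 (shut) to 1.0 (fully open); squeeze is the grip in N (None keeps the last); returns when the fingers have stopped.
- r.sleep(seconds).
- r.inverse_kinematics(position, orientation): joint angles nearest the present ones, or None.
- optics.get_image(name): name is "scene" or "top"; returns a dict with "pixels" (480x640x3 uint8, red, green, blue), "depth" (480x640 float32, m along the optical axis (not along the pixel's ray), 0 where there is no reading), "fx", "fy", "cx", "cy" (pixels), "camera_from_world" (4x4, takes a point from world to camera coordinates). Camera axes: x right, y down, z forward; pixel columns grow to the right and rows downward; lengths in m; the calibration is good to about 2 mm. A picture is of the moment at which its call begins.
A pose or a line that the arm cannot do raises r.PlanningError and nothing moves.
- r.hand_in(): hands the job in; it is judged then, once.
Readings, each from a call of its own:
- r.current_t(): time.
- r.current_q(): joint angles.
- r.current_qvel(): joint speeds.
- r.current_effort(): joint torques, N m.
- r.current_tool_pos(): TCP position.
- r.current_ee_rot(): TCP orientation.
- r.current_contact_force(): force on the tool from outside, world axes, zero at the start.
- r.current_torque(): the same for the moment, N m.
- r.current_opening(): opening from 0.0 (shut) to 1.0 (fully open).
- r.current_finger_force(): force on a finger pad.
Only numpy, scipy, OpenCV 4.12 (cv2) and the standard library are available. Lean on these libraries where they do the work, as an engineer would, in place of code of your own. Each camera call takes 0.05 s, during which the arm holds its last target. There are 200 camera calls.

## Working session

There is one attempt and no reset: what is moved stays moved. The work goes in short steps, each a Python script; the robot and the scene stay as the last script left them, time stands still between calls to the robot, and variables do not carry over. Pictures are saved under pics/ and viewed, at most 10 in all, crops included, and the job is handed in when it is done.

```bash
ls; mkdir -p pics
python3 - <<'E'
from cell import r,optics
import cv2,numpy as np,pickle
d={}
for n in("scene","top"):
    im=optics.get_image(n); d[n]=im; cv2.imwrite(f"pics/{n}0.png",im["pixels"][...,::-1])
    T=np.linalg.inv(im["camera_from_world"]); print(n,im["fx"],im["cx"],im["cy"]); print(T.round(3))
pickle.dump(d,open("d0.pkl","wb"))
print(r.finger_overhang,r.current_t(),r.current_tool_pos(),r.current_ee_rot(),r.current_contact_force())
E
```

```text
pics
scene 473.6047848510684 320.83831027961025 238.25134307217303
[[ 0.702 -0.401  0.589 -0.174]
 [-0.712 -0.413  0.568 -0.734]
 [ 0.016 -0.818 -0.576  0.769]
 [ 0.     0.     0.     1.   ]]
top 527.9045497223854 317.7201625107523 240.6908568124043
[[ 8.800e-02 -9.710e-01  2.240e-01  2.920e-01]
 [-9.960e-01 -8.600e-02  1.900e-02 -7.500e-02]
 [ 1.000e-03 -2.250e-01 -9.740e-01  1.162e+00]
 [ 0.000e+00  0.000e+00  0.000e+00  1.000e+00]]
0.022 0.1 [ 0.24005773 -0.49456583  0.2528416 ] [ 9.74591040e-01  2.23991200e-01 -8.57651427e-05 -4.88557373e-04] [ 0.57300585 -0.37908361 -0.22927919]
```

View pics/top0.png

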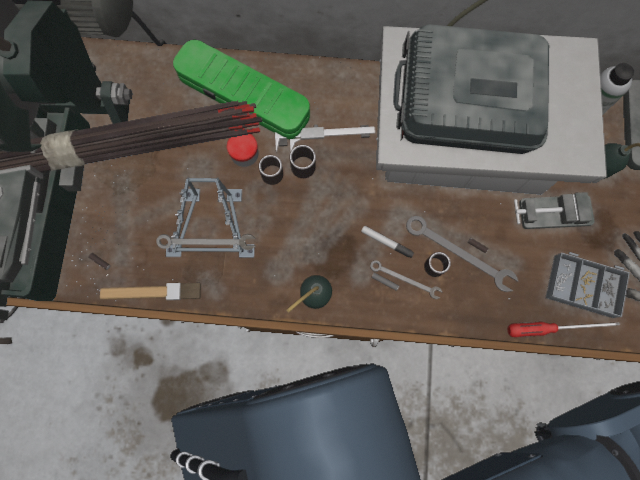

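View pics/scene0.png

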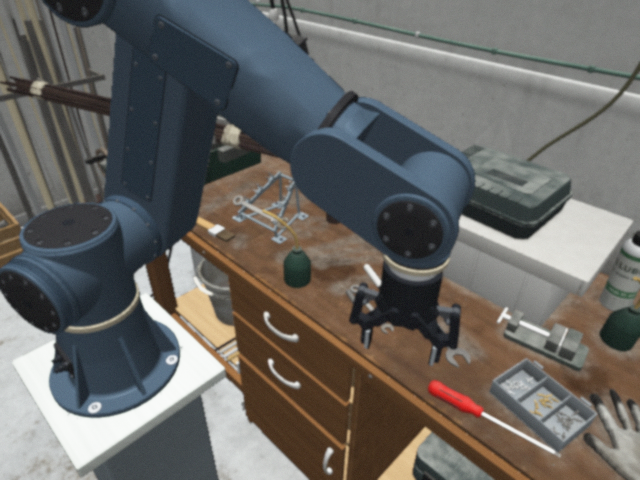

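Top view: the rack is around (205,220) with the mid spanner across it, ring (164,242) and jaw (246,243). The large spanner runs from ring (416,226) to jaw (508,284), the small one from ring (376,266) to jaw (437,294). The oil can is at (315,290), the coupling at (438,264), the marker at (388,242), and the offcuts at (385,282) and (478,244). The scene view is mostly blocked by the arm.

```bash
cat > h.py <<'E'
import numpy as np,pickle,cv2
def ray(im,uv):
    T=np.linalg.inv(im["camera_from_world"]); d=np.array([(uv[0]-im["cx"])/im["fx"],(uv[1]-im["cy"])/im["fy"],1.])
    return T[:3,3],T[:3,:3]@d
def onplane(im,uv,n=(0,0,1),p0=(0,0,0)):
    o,d=ray(im,uv); n=np.array(n); return o+d*(n@(np.array(p0)-o))/(n@d)
def bydepth(im,uv):
    o,d=ray(im,uv); return o+d*im["depth"][int(round(uv[1])),int(round(uv[0]))]
def proj(im,p):
    c=im["camera_from_world"]@np.append(p,1); return np.array([im["fx"]*c[0]/c[2]+im["cx"],im["fy"]*c[1]/c[2]+im["cy"]])
def crop(im,x,y,w,h,s): return cv2.resize(im["pixels"][y:y+h,x:x+w,::-1],None,fx=s,fy=s,interpolation=cv2.INTER_CUBIC)
E
python3 - <<'E'
from h import *
d=pickle.load(open("d0.pkl","rb")); im=d["top"]
a=crop(im,350,205,200,100,4); b=crop(im,150,170,120,95,4)
cv2.imwrite("pics/c1.png",a); cv2.imwrite("pics/c2.png",cv2.resize(crop(im,150,170,120,95,1),None,fx=6.3,fy=6.3,interpolation=cv2.INTER_CUBIC))
g=cv2.cvtColor(im["pixels"],cv2.COLOR_RGB2HSV).astype(int)
m=((g[...,1]<70)&(g[...,2]>75)).astype(np.uint8)
n,l,st,c=cv2.connectedComponentsWithStats(m[:310])
for i in range(1,n):
    x,y,w,h,A=st[i]
    if A>60 and 90<x and x+w<600 and y>120:
        ys,xs=np.nonzero(l==i); P=np.array([onplane(im,(u,v),p0=(0,0,.004))[:2] for u,v in zip(xs,ys)])
        R=cv2.minAreaRect((P*1000).astype(np.float32)); print(st[i],np.round(P.mean(0),4),np.round(R[0],1),np.round(R[1],1),round(R[2],1))
for n_,uv in dict(lr=(416,226),lj=(508,284),sr=(376,266),sj=(437,294),can=(315,290),coup=(438,264)).items(): print(n_,onplane(im,uv,p0=(0,0,.004)).round(4),bydepth(im,uv).round(4))
E
```

```text
[ 349  200  175   99 6037] [ 0.5612 -0.2999] [ 559.1 -323.3] [382.8 214. ] 87.1
[429 252  22  22 162] [ 0.5339 -0.3283] [ 533.2 -327.9] [48.1 46.9] 2.3
[196 270  31  32 610] [0.4372 0.1739] [438.5 174.3] [82.6 48. ] 43.6
[165 282  35  19 428] [0.4184 0.2397] [419.4 234.1] [39.8 74.7] 5.0
[311 283  12  12  84] [ 0.4512 -0.061 ] [450.8 -59.7] [24.4 24.3] 5.0
lr [ 0.6124 -0.2718  0.004 ] [ 0.6128 -0.272   0.0027]
lj [ 0.4979 -0.4805  0.004 ] [ 0.4982 -0.4812  0.0021]
sr [ 0.5126 -0.1873  0.004 ] [ 0.5131 -0.1875  0.0014]
sj [ 0.4619 -0.3249  0.004 ] [ 0.4629 -0.3264 -0.0026]
can [ 0.4472 -0.0567  0.004 ] [ 0.4344 -0.0582  0.0999]
coup [ 0.5293 -0.3247  0.004 ] [ 0.5307 -0.3262 -0.0031]
```

View pics/c1.png

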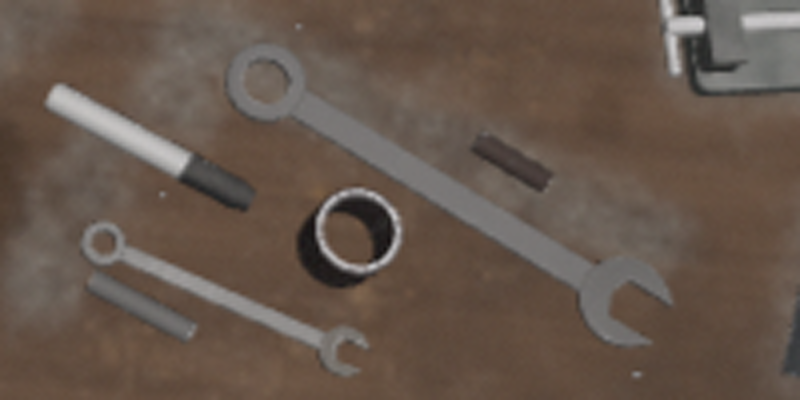

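View pics/c2.png

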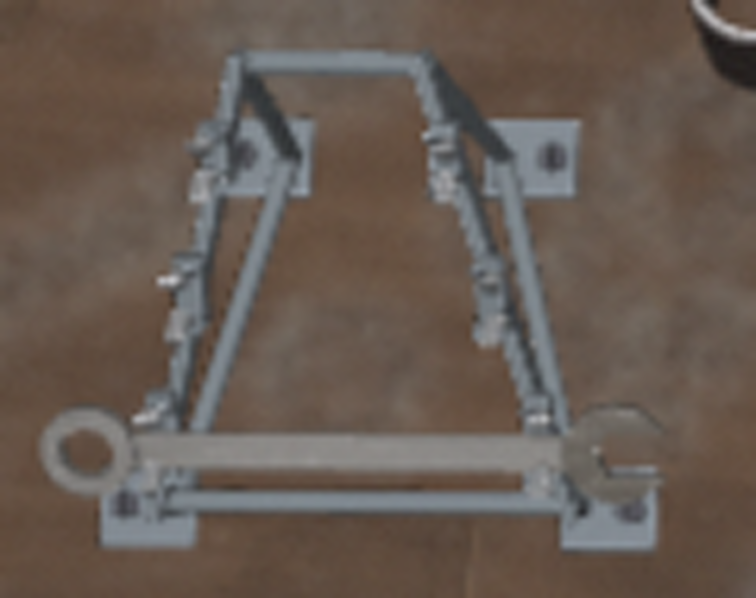

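The crops show the large shank clear, with the coupling at crop (350,235) close on its robot side. The rack catches are visible in pairs: large left (155,408)/(152,475), right (538,415)/(540,480). I'll fit the rack pose to these and to depth.

Run:
```python
from h import *
from scipy.optimize import least_squares
from scipy.spatial.transform import Rotation as R
d=pickle.load(open("d0.pkl","rb")); im=d["top"]; sc=d["scene"]
C=lambda x,y:np.array([150+(x+.5)/6.3-.5,170+(y+.5)/6.3-.5])
# depth on mid shank
S=np.array([bydepth(im,C(x,450)) for x in range(170,530,6)]); print("shank depth",np.median(S,0),S.std(0),np.polyfit(S[:,1],S[:,0],1)[0],np.polyfit(S[:,1],S[:,2],1)[0])
T=np.array([bydepth(im,C(x,62)) for x in range(260,410,6)]); print("topbar",np.median(T,0),T.std(0))
pts={0:[(155,408),(152,475),(538,415),(540,480)],1:[(180,270),(178,325),(487,280),(488,328)],2:[(207,138),(203,185),(440,140),(443,180)]}
sx=[0,.052,.1];sy=[.064,.0505,.038];w=[.018,.013,.010]
def fr(p):
    return R.from_euler('z',p[3]).as_matrix()@R.from_euler('y',-35,degrees=True).as_matrix()
def toW(p,q): return p[:3]+fr(p)@np.array(q)
n=0
def res(p,h,full=False):
    e=[]
    for k,P in pts.items():
        for s,(a,b) in zip((1,-1),((0,1),(2,3))):
            m=(C(*P[a])+C(*P[b]))/2
            e+=list(proj(im,toW(p,[sx[k],s*sy[k],h]))-m)
    # mid shank centre (z=top surface +2.35) relative to place_large at x=-3mm
    q=fr(p).T@(np.median(S,0)-p[:3]); e+=[(q[2]-.00235)*100,]
    u=proj(im,toW(p,[-.003,0,.002]));
    e.append((u[1]-C(0,450)[1]))
    return np.array(e)
for h in(.006,.010):
    o=least_squares(res,[.5,.15,.05,0],args=(h,)); print(h,o.x.round(4),np.degrees(o.x[3]).round(2),o.cost.round(2)); print(o.fun.round(2))
# spanners on the bench
D=lambda x,y:onplane(im,(350+(x+.5)/4-.5,205+(y+.5)/4-.5),p0=(0,0,.004))
for n,pp in dict(lring=(265.5,81.5),lshank1=(322,113),lshank2=(560,258),lshank3=(442,186),sring=(103,243),ss1=(130,255),ss2=(315,335),ss3=(222,295),coup=(345,250),so=(511,162),lo=(141,306),mk1=(58,98),mk2=(247,200)).items(): print(n,D(*pp)[:2].round(4))
# oil can depth
z=im["depth"]; 
for v in range(270,320,2):
    for u in range(282,335,2):
        P=bydepth(im,(u,v))
        if P[2]>.12: print("can",u,v,P.round(3),end=";")
```

```text
shank depth [0.52461115 0.18781095 0.05802842] [0.00326248 0.03508429 0.00215264] -0.09198177696155141 0.016502522579496068
topbar [0.64161143 0.19741433 0.11941112] [0.00118982 0.01448647 0.00224288]
0.006 [0.5272 0.1863 0.0635 0.0772] 4.42 0.87
[ 0.34  0.29 -0.66 -0.03  0.45  0.13 -0.19 -0.4   0.31 -0.26 -0.26  0.36
 -0.54 -0.14]
0.01 [0.5284 0.1856 0.0636 0.077 ] 4.41 0.95
[ 0.25  0.45 -0.57  0.14  0.37  0.21 -0.11 -0.3   0.25 -0.25 -0.2   0.38
 -0.48 -0.68]
lring [ 0.6148 -0.2717]
lshank1 [ 0.5992 -0.3043]
lshank2 [ 0.5278 -0.4395]
lshank3 [ 0.563 -0.373]
sring [ 0.5139 -0.1858]
ss1 [ 0.5084 -0.2012]
ss2 [ 0.4727 -0.3055]
ss3 [ 0.4905 -0.2533]
coup [ 0.5218 -0.3202]
so [ 0.5802 -0.4113]
lo [ 0.4804 -0.209 ]
mk1 [ 0.5948 -0.1552]
mk2 [ 0.5454 -0.2645]
can 298 272 [ 0.292 -0.075  1.162];can 300 272 [ 0.292 -0.075  1.162];can 316 286 [ 0.437 -0.06   0.137];can 312 288 [ 0.431 -0.053  0.151];can 314 288 [ 0.431 -0.057  0.151];can 316 288 [ 0.432 -0.061  0.146];can 310 290 [ 0.425 -0.05   0.165];can 312 290 [ 0.426 -0.053  0.158];can 314 290 [ 0.427 -0.057  0.153];can 308 292 [ 0.42  
[... 502 characters left out ...]
can 298 300 [ 0.4   -0.03   0.197];can 300 300 [ 0.401 -0.034  0.195];can 302 300 [ 0.402 -0.037  0.187];can 294 302 [ 0.396 -0.024  0.199];can 296 302 [ 0.396 -0.027  0.197];can 298 302 [ 0.397 -0.031  0.199];can 292 304 [ 0.392 -0.021  0.203];can 294 304 [ 0.391 -0.024  0.206];can 296 304 [ 0.392 -0.028  0.203];can 290 306 [ 0.387 -0.018  0.207];can 292 306 [ 0.388 -0.021  0.204];can 294 306 [ 0.388 -0.025  0.207];can 288 308 [ 0.383 -0.014  0.209];can 290 308 [ 0.383 -0.018  0.209];can 292 308 [ 0.384 -0.021  0.207];can 288 310 [ 0.379 -0.015  0.211];can 290 310 [ 0.38  -0.018  0.21 ];can 290 312 [ 0.292 -0.075  1.162];can 298 314 [ 0.292 -0.075  1.162];can 308 314 [ 0.292 -0.075  1.162];
```

```bash
cat >> h.py <<'E'
from scipy.spatial.transform import Rotation as R
def face(p): return R.from_euler('z',p[3]).as_matrix()@R.from_euler('y',-35,degrees=True).as_matrix()
def toolq(xd,zd):
    z=np.array(zd)/np.linalg.norm(zd); x=np.array(xd,float); x-=z*(x@z); x/=np.linalg.norm(x)
    return R.from_matrix(np.c_[x,np.cross(z,x),z]).as_quat()
def rackpose(p,q,yaw=0):
    F=face(p); return np.array(p[:3])+F@np.array(q,float), toolq(F@[-np.sin(yaw),np.cos(yaw),0],-F[:,2])
E
python3 - <<'E'
from cell import r,optics
from h import *
p=[.5262,.1863,.0590,.08]
r.move_linear([.24,-.495,.40],vel=.3)
P,q=rackpose(p,[0,0,.30]); print(P,r.inverse_kinematics(P,q))
r.move_to(P,q); print(r.current_q(),r.current_t())
im=optics.get_image("scene"); pickle.dump(im,open("s1.pkl","wb"))
s0=pickle.load(open("d0.pkl","rb"))["scene"]
cv2.imwrite("pics/s1.png",crop(s0,220,165,100,85,7)[:595])
print(proj(s0,rackpose(p,[-.003,0,.002])[0]))
E
```

```text
[0.35467741 0.17254884 0.30474561] [ 0.46879103 -0.22638723  2.25456272 -0.40977066  0.57728194  0.67281864]
[ 0.46779911 -0.22601098  2.25405837 -0.40974738  0.57744443  0.67267855] 3.175
[258.09630941 210.35383954]
```

View pics/s1.png

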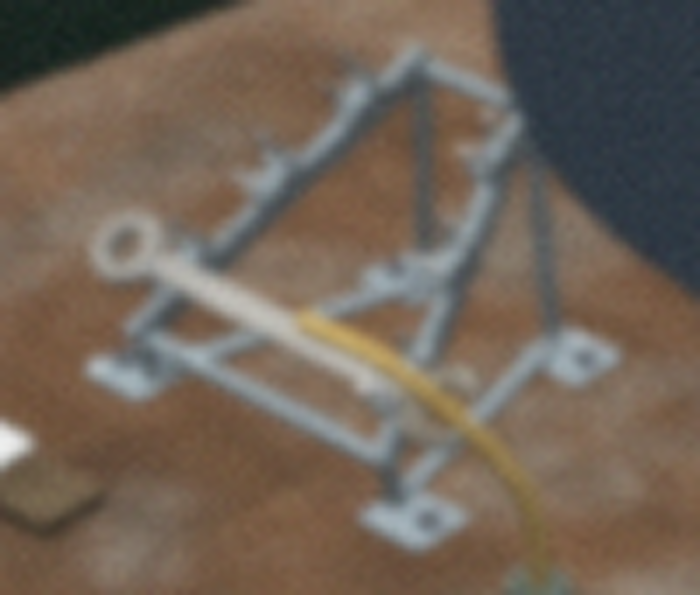

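The scene crop shows the mid spanner's ring at crop (127,245), with the shank running (165,262) to (370,375). The spout crosses in front of the jaw end. I'll refine the rack fit from both views, then grasp.

```bash
cat > fit.py <<'E'
from h import *
from scipy.optimize import least_squares
d=pickle.load(open("d0.pkl","rb")); im=d["top"]; sc=d["scene"]
C=lambda x,y:np.array([150+(x+.5)/6.3-.5,170+(y+.5)/6.3-.5])
K=lambda x,y:np.array([220+(x+.5)/7-.5,165+(y+.5)/7-.5])
S=np.median([bydepth(im,C(x,450)) for x in range(170,530,6)],0)
pts={0:[(155,408),(152,475),(538,415),(540,480)],1:[(180,270),(178,325),(487,280),(488,328)],2:[(207,138),(203,185),(440,140),(443,180)]}
sx=[0,.052,.1];sy=[.064,.0505,.038]
a,b=K(165,262),K(370,375); nl=np.array([-(b-a)[1],(b-a)[0]])/np.linalg.norm(b-a)
def res(p,h,ws):
    F=face(p); W=lambda q:p[:3]+F@np.array(q); e=[]
    for k,P in pts.items():
        for s,(i,j) in zip((1,-1),((0,1),(2,3))):
            e+=list((proj(im,W([sx[k],s*sy[k],h]))-(C(*P[i])+C(*P[j]))/2)/.6)
    e.append((F[:,2]@(S-p[:3])-.00235)/.0015)
    ring=W([-.003,.090+p[4],.0])
    e+=list((proj(im,ring)-C(87,450))/.4); e+=list(ws*(proj(sc,ring)-K(127,245))/.5)
    for y in(-.04,.07): e.append(ws*nl@(proj(sc,W([-.003,y,.002]))-a)/.5)
    for x in(180,520): e.append((proj(im,W([-.003,(350-x)/6.3*.0021,.002]))[1]-C(0,451)[1])/.4)
    e.append((p[3]-.085)/.01)
    return np.array(e)
for h in (.006,.010):
  for ws in(0,1):
    o=least_squares(res,[.5,.15,.05,0,0],args=(h,ws)); print(h,ws,o.x.round(4),o.cost.round(1)); 
print(o.fun.round(1))
E
python3 fit.py
```

```text
0.006 0 [ 5.280e-01  1.871e-01  5.830e-02  8.600e-02 -2.000e-04] 4.8
0.006 1 [ 5.280e-01  1.872e-01  5.860e-02  8.330e-02 -4.000e-04] 7.0
0.01 0 [0.5287 0.1862 0.0589 0.0877 0.0007] 8.6
0.01 1 [5.287e-01 1.864e-01 5.850e-02 8.530e-02 5.000e-04] 11.0
[ 0.9  1.8 -0.9  0.5  0.8  1.5 -0.4  0.   0.3  0.9 -0.7  1.4 -0.3  0.1
 -1.9 -0.5  0.4 -1.8  0.9 -1.3 -1.   0. ]
```

```bash
cat >> h.py <<'E'
p=[.528,.187,.0585,.085]
E
python3 - <<'E'
from cell import r,optics
from h import *
f=lambda:np.round(face(p).T@r.current_contact_force(),1)
r.set_gripper(.4,squeeze=60)
P,q=rackpose(p,[.0005,0,.06]); r.move_to(P,q); print(r.current_t(),f())
P,q=rackpose(p,[.0005,0,.012]); r.move_linear(P,vel=.08); print(f(),r.current_opening())
r.set_gripper(0.0,60); print("closed",f(),r.current_opening(),r.current_finger_force(),r.current_t())
P,q=rackpose(p,[.0005,0,.022]); r.move_linear(P,vel=.05); print(f())
P,q=rackpose(p,[.0005,0,.06]); r.move_linear(P,vel=.15); print(f(),r.current_opening(),r.current_t())
ims=[optics.get_image(n) for n in("top","scene")]
cv2.imwrite("pics/g1.png",np.vstack([crop(ims[0],140,150,160,120,2.5),crop(ims[1],200,130,160,120,2.5)]))
E
```

```text
7.7167 [-0.1 -0.2 -0.5]
[ 0.2 -0.3 -0.4] 0.39555535582603657
closed [-1.2 -0.   7.8] 0.12110846055248564 58.554444909095764 8.8083
[-1.2 -0.4 -1.4]
[-0.8 -0.8 -1.1] 0.122615847052819 9.6
```

View pics/g1.png

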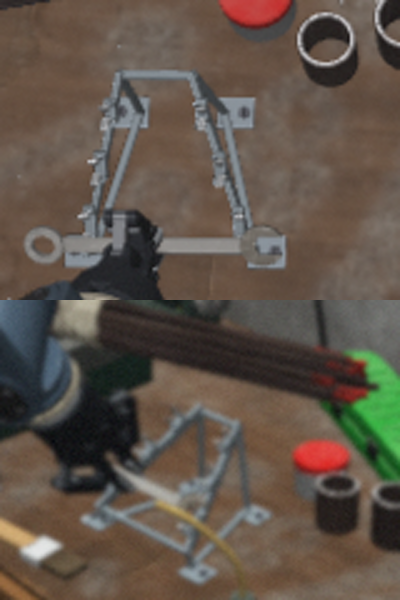

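The spanner is held and clear of the catches, level with the lowest place, ring at (44,244). Next I press it into the middle place.

```bash
cat >> h.py <<'E'
def press(r,x,z0,zend,y=0,step=.002,fmax=45,vel=.04):
    """step the TCP down square to the face at place x (rack frame), from z0 above home to zend; prints forces"""
    F=face(p); z=z0
    while z>zend-1e-6:
        r.move_linear(rackpose(p,[x,y,z])[0],vel=vel); f=F.T@r.current_contact_force()
        print(round(z*1e3,1),f.round(1),(F.T@r.current_torque()).round(2))
        if np.linalg.norm(f)>fmax: break
        z-=step
E
python3 - <<'E'
from cell import r,optics
from h import *
r.set_gripper(0,100)
r.move_linear(rackpose(p,[.052,0,.06])[0],vel=.15)
r.move_linear(rackpose(p,[.052,0,.026])[0],vel=.1)
press(r,.052,.024,.010)
print(r.current_opening(),r.current_t())
E
```

```text
Traceback (most recent call last):
cell.PlanningError: the arm cannot follow that straight line within its joint ranges
```

Run:
```python
from cell import r,optics
from h import *
print(r.current_q().round(2))
for s in(1,-1):
  for x in(0,.03,.052,.1):
   for z in(.012,.06,.12,.2):
    P,q=rackpose(p,[x,0,z]); q=(R.from_quat(q)*R.from_euler('z',0 if s>0 else np.pi)).as_quat(); k=r.inverse_kinematics(P,q); print(s,x,z,None if k is None else k.round(2))
```

```text
[0.33 0.43 2.17 4.35 0.15 2.14]
1 0 0.012 [0.32 0.55 2.12 3.97 0.18 2.51]
1 0 0.06 [0.33 0.42 2.17 4.35 0.15 2.14]
1 0 0.12 [ 0.36  0.26  2.23 -1.23  0.16  1.45]
1 0 0.2 [ 0.4   0.04  2.27 -0.63  0.3   0.87]
1 0.03 0.012 [0.3  0.53 2.06 4.34 0.13 2.13]
1 0.03 0.06 [ 0.32  0.41  2.11 -1.45  0.13  1.64]
1 0.03 0.12 [ 0.34  0.26  2.16 -0.88  0.19  1.08]
1 0.03 0.2 [ 0.37  0.05  2.2  -0.51  0.34  0.73]
1 0.052 0.012 [ 0.3   0.52  2.02 -1.55  0.12  1.72]
1 0.052 0.06 [ 0.31  0.41  2.07 -1.09  0.14  1.27]
1 0.052 0.12 [ 0.33  0.26  2.12 -0.7   0.22  0.88]
1 0.052 0.2 [ 0.36  0.06  2.15 -0.44  0.37  0.64]
1 0.1 0.012 [ 0.28  0.52  1.91 -0.79  0.16  0.94]
1 0.1 0.06 [ 0.29  0.41  1.96 -0.61  0.21  0.77]
1 0.1 0.12 [ 0.31  0.27  2.01 -0.45  0.29  0.62]
1 0.1 0.2 [ 0.33  0.09  2.04 -0.34  0.44  0.51]
-1 0 0.012 [ 0.32  0.55  2.12  3.97  0.18 -0.63]
-1 0 0.06 [ 0.33  0.42  2.17  4.35  0.15 -1.  ]
-1 0 0.12 [ 0.36  0.26  2.23 -1.23  0.16 -1.69]
-1 0 0.2 [ 0.4   0.04  2.27 -0.63  0.3  -2.27]
-1 0.03 0.012 [ 0.3   0.53  2.06  4.34  0.13 -1.02]
-1 0.03 0.06 [ 0.32  0.41  2.11 -1.45  0.13 -1.5 ]
-1 0.03 0.12 [ 0.34  0.26  2.16 -0.88  0.19 -2.06]
-1 0.03 0.2 [ 0.37  0.05  2.2  -0.51  0.34 -2.42]
-1 0.052 0.012 [ 0.3   0.52  2.02 -1.55  0.12 -1.42]
-1 0.052 0.06 [ 0.31  0.41  2.07 -1.09  0.14 -1.87]
-1 0.052 0.12 [ 0.33  0.26  2.12 -0.7   0.22 -2.26]
-1 0.052 0.2 [ 0.36  0.06  2.15 -0.44  0.37 -2.5 ]
-1 0.1 0.012 [ 0.28  0.52  1.91 -0.79  0.16 -2.2 ]
-1 0.1 0.06 [ 0.29  0.41  1.96 -0.61  0.21 -2.38]
-1 0.1 0.12 [ 0.31  0.27  2.01 -0.45  0.29 -2.52]
-1 0.1 0.2 [ 0.33  0.09  2.04 -0.34  0.44 -2.63]
```

Near the wrist singularity, q4 is at its limit. A 2° tool pitch moves q4 off the limit at the mid place. The branch change is a full tool spin, so I'll do it high up.

```bash
cat >> h.py <<'E'
def rp(x,z,y=0,pitch=0):
    P,q=rackpose(p,[x,y,z]); F=face(p)
    return P,(R.from_rotvec(F[:,1]*pitch)*R.from_quat(q)).as_quat()
E
python3 - <<'E'
from cell import r
from h import *
for a in(-.04,.04):
  for z in(.008,.012,.06): print(a,z,r.inverse_kinematics(*rp(.052,z,0,a)).round(2))
q=r.current_q(); r.set_gripper(0,100)
q[1]-=.35; r.set_joints(q); print(r.current_tool_pos(),r.current_t())
k=r.inverse_kinematics(*rp(.052,.2)); k[1]-=.1; print(k.round(2)); r.set_joints(k); print(r.current_tool_pos(),r.current_t(),r.current_opening())
E
```

```text
-0.04 0.008 [0.3  0.54 2.03 4.25 0.14 2.21]
-0.04 0.012 [0.3  0.53 2.04 4.28 0.14 2.18]
-0.04 0.06 [ 0.31  0.41  2.09 -1.54  0.14  1.72]
0.04 0.008 [ 0.29  0.53  1.99 -1.08  0.13  1.25]
0.04 0.012 [ 0.29  0.52  1.99 -1.05  0.13  1.22]
0.04 0.06 [ 0.31  0.41  2.05 -0.75  0.17  0.93]
[0.51264361 0.19045491 0.29625247] 10.925
[ 0.36 -0.04  2.15 -0.44  0.37  0.64]
[0.45441388 0.18026698 0.30110862] 14.8917 0.10385135603465384
```

Run:
```python
from cell import r,optics
from h import *
a=.03
P,q=rp(.052,.07,0,a); r.move_to(P,q); print(r.current_q().round(2),r.current_t())
r.move_linear(rp(.052,.026,0,a)[0],vel=.1)
press(r,.052,.024,.010)
print(r.current_opening(),r.current_t())
```

```text
[ 0.31  0.38  2.06 -0.77  0.18  0.95] 15.6167
24.0 [-1.7  0.3 -1.5] [ 0.04  0.48 -0.05]
22.0 [-1.6  0.3  1.2] [ 0.08  0.45 -0.  ]
20.0 [-1.9  0.7  2.6] [ 0.08  0.45 -0.04]
18.0 [-1.6  0.3 -1.4] [ 0.01  0.46 -0.02]
16.0 [-1.   0.1 -3.5] [ 0.01  0.43 -0.04]
14.0 [-1.  -0.2 -7.9] [ 0.06  0.31 -0.03]
12.0 [-2.8 -0.7 13.9] [-0.08  0.78  0.02]
10.0 [-6.8 -3.  55.2] [-0.44  1.6  -0.06]
0.1062055623435661 18.2083
```

Mid snapped in: the force dipped at z=14 mm and rose hard at 12–10 mm. I'll release it, go to the small spanner (gripping 10 mm toward the jaw to clear the offcut) and take a check picture of the rack on the way.

```bash
cat >> h.py <<'E'
SM=dict(mid=np.array([.4906,-.2539]),u=np.array([-.324,-.946]),c=.010)
LG=dict(mid=np.array([.5606,-.3743]),u=np.array([-.467,-.884]),c=-.008)
def pick(r,s,op,sq):
    g=s["mid"]+s["c"]*s["u"]; q=toolq(np.append(-s["u"],0),[0,0,-1])
    r.move_to([*g,.10],q); r.set_gripper(op); r.move_linear([*g,.028],vel=.12)
    f0=r.current_contact_force()[2]; z=.028
    while z>.0195:
        z-=.001; r.move_linear([*g,z],vel=.05); f=r.current_contact_force()[2]
        if f-f0>4: break
    print("touch",z,f-f0,r.current_tool_pos().round(4)); r.move_linear([*g,z+.0015],vel=.05)
    r.set_gripper(0,sq); print("grip",r.current_opening(),r.current_finger_force(),r.current_contact_force().round(1),r.current_t()); return z+.0015
E
python3 - <<'E'
from cell import r,optics
from h import *
r.set_gripper(.4); r.move_linear(rp(.052,.07,0,.03)[0],vel=.15)
k=r.current_q(); k[1]-=.4; r.set_joints(k); print(r.current_tool_pos(),r.current_t())
g=SM["mid"]; r.move_to([*(g+SM["c"]*SM["u"]),.30],toolq(np.append(-SM["u"],0),[0,0,-1])); print(r.current_q().round(2),r.current_t())
im=optics.get_image("top"); pickle.dump(im,open("t2.pkl","wb")); cv2.imwrite("pics/t2.png",crop(im,140,160,130,100,6))
E
```

```text
[0.5304566  0.18699466 0.37188139] 20.0417
[-0.58  0.31  1.58 -0.    1.24 -0.25] 21.725
```

View pics/t2.png

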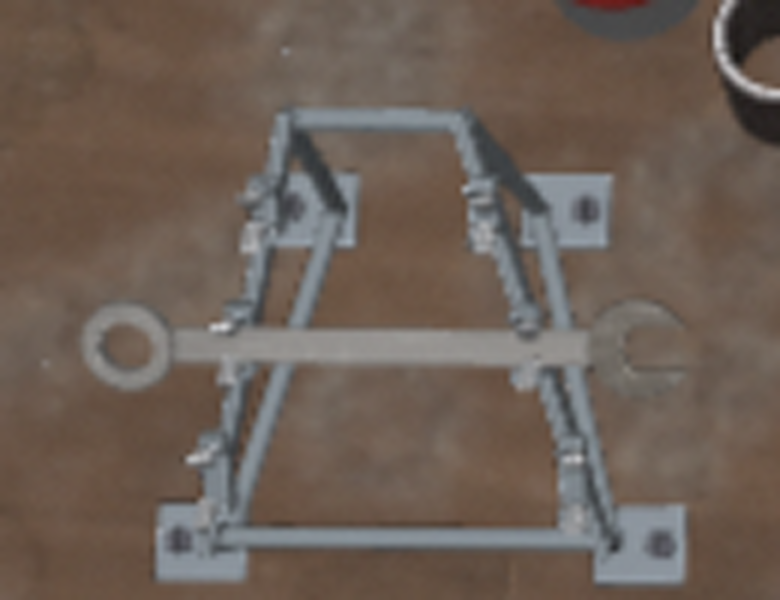

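The mid spanner sits in the middle place. Its shank at row 347 lies between both catch pairs, centred within about 3 mm, ring left at (127,345). Now the small one.

Run:
```python
from cell import r,optics
from h import *
z=pick(r,SM,.3,100)
g=r.current_tool_pos(); r.move_linear([g[0],g[1],.12],vel=.2)
print(r.current_opening(),r.current_contact_force().round(1),r.current_t())
im=optics.get_image("top"); cv2.imwrite("pics/t3.png",crop(im,340,200,200,120,4))
print([r.inverse_kinematics(*rp(.1,zz,-.010)).round(2) for zz in(.016,.08,.2)])
```

```text
touch 0.020999999999999994 12.721723693242394 [ 0.4874 -0.2634  0.0219]
grip 0.0585708025788591 98.55148869895217 [-0.8 -0.1  6.2] 25.925
0.06255901028943336 [ 0.4  0.8 -1.6] 26.5667
[array([ 0.26,  0.5 ,  1.92, -0.74,  0.15,  0.88]), array([ 0.27,  0.36,  1.99, -0.51,  0.22,  0.66]), array([ 0.31,  0.08,  2.05, -0.31,  0.43,  0.46])]
```

View pics/t3.png

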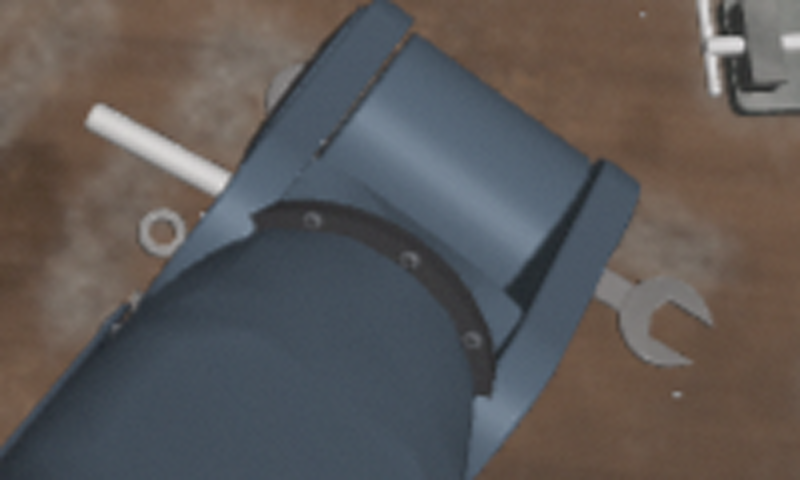

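The small spanner is held and lifted, its ring at crop (162,233). Carry it over and press it into the top place.

Run:
```python
from cell import r,optics
from h import *
t=pickle.load(open("t2.pkl","rb"))
g=r.current_tool_pos(); x=np.append(-SM["u"],0); print("ring expected px",(proj(t,g+x*.082-[0,0,.0195])-[340,200])*4+1.5)
r.move_linear([g[0],g[1],.34],vel=.3)
P,q=rp(.1,.2,-.010); r.move_to(P,q); print(r.current_q().round(2),r.current_t())
r.move_linear(rp(.1,.034,-.010)[0],vel=.15)
press(r,.1,.032,.0175,y=-.010)
print(r.current_opening(),r.current_t())
```

```text
ring expected px [162.06155967 230.75725398]
[ 0.31  0.08  2.05 -0.31  0.43  0.46] 29.125
32.0 [-0.2  0.4 -0.7] [0.04 0.35 0.04]
30.0 [-0.8  0.3 -0.8] [0.05 0.38 0.05]
28.0 [-1.2  0.7 -0.2] [ 0.04  0.51 -0.04]
26.0 [-1.6  0.3  0.6] [0.06 0.48 0.  ]
24.0 [-2.2 -0.3  3.3] [ 0.17  0.53 -0.02]
22.0 [-1.9  0.2 -1.3] [0.02 0.49 0.04]
20.0 [-1.6  1.  -8.4] [ 0.09  0.49 -0.04]
18.0 [-2.2 -0.3  8. ] [-0.09  0.72 -0.02]
0.061423448625763 32.3833
```

Run:
```python
from cell import r,optics
from h import *
press(r,.1,.0165,.0165,y=-.010)
r.set_gripper(.35); r.move_linear(rp(.1,.2,-.010)[0],vel=.25)
g=LG["mid"]+LG["c"]*LG["u"]; r.move_to([*g,.30],toolq(np.append(-LG["u"],0),[0,0,-1])); print(r.current_t())
im=optics.get_image("top"); pickle.dump(im,open("t4.pkl","wb")); cv2.imwrite("pics/t4.png",crop(im,140,160,130,100,6))
z=pick(r,LG,.38,120)
g=r.current_tool_pos(); r.move_linear([g[0],g[1],.12],vel=.2)
print(z,r.current_opening(),r.current_contact_force().round(1),r.current_torque().round(2),r.current_t(),r.current_q().round(2))
im=optics.get_image("top"); pickle.dump(im,open("t5.pkl","wb"))
```

```text
16.5 [-6.6 -0.9 34.4] [-0.27  1.46 -0.  ]
35.8417
touch 0.024999999999999998 7.098081101825289 [ 0.5651 -0.3678  0.026 ]
grip 3.132664923651392e-05 4.109890452562013 [0.3 0.3 9. ] 39.1333
0.0265 0.00047118516640113636 [-0.3 -0.  -1.2] [0.   0.02 0.02] 39.75 [-0.65  0.72  1.4   0.    1.02 -0.16]
```

View pics/t4.png

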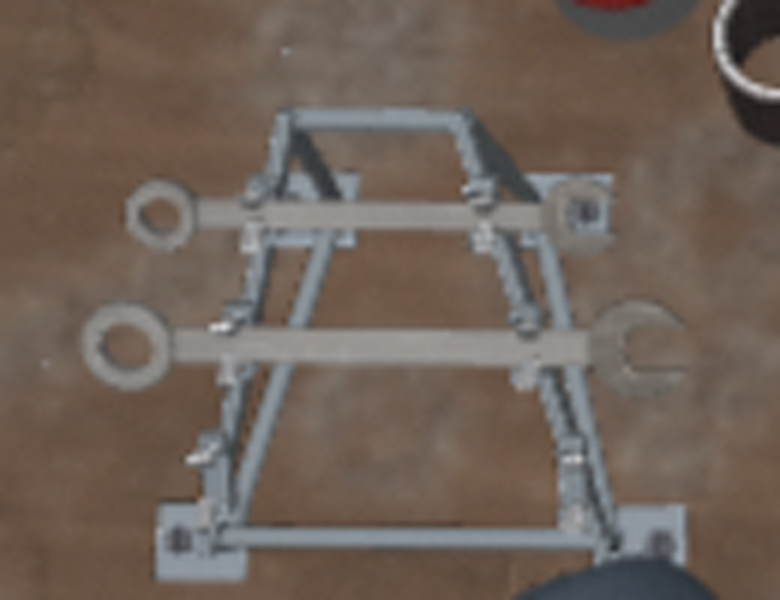

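The small spanner sits in the top place, shank at row 215 between the catches and ring left at (161,215). The large grasp missed: it touched at 25 mm and the fingers shut on nothing. I'll measure the large shank with perpendicular scan lines in the stored images.

```bash
cat > scan.py <<'E'
from h import *
def scan(im,s,span=.025,alongs=np.arange(-.085,.09,.01)):
    u=s["u"]; n=np.array([-u[1],u[0]]); sat=cv2.cvtColor(im["pixels"],cv2.COLOR_RGB2LAB).astype(np.float32)
    b=cv2.GaussianBlur(sat[...,2],(0,0),.6); out=[]
    t=np.arange(-span,span,.0005)
    for a in alongs:
        uv=np.array([proj(im,np.append(s["mid"]+a*u+k*n,.005)) for k in t],np.float32)
        v=cv2.remap(b,uv[None,:,0],uv[None,:,1],cv2.INTER_LINEAR)[0]
        hi=np.median(np.r_[v[:12],v[-12:]]); m=v<(hi+v[40:60].min())/2
        on=t[m]; out.append((round(a*1e3),round(float(hi-v.min()),1),round(np.median(on)*1e3,1) if len(on) else None,round(len(on)*.5,1)))
    return out
if __name__=="__main__":
    d=pickle.load(open("d0.pkl","rb"))["top"]
    print("d0 LG",scan(d,LG)); print("d0 SM",scan(d,SM,alongs=[-.04,-.02,0,.02,.04]))
    print("t5 LG",scan(pickle.load(open("t5.pkl","rb")),LG,alongs=np.arange(-.15,.16,.01)))
E
python3 scan.py
```

```text
d0 LG [(-85, 7.8, np.float64(-1.0), 20.5), (-75, 8.3, np.float64(-0.5), 19.5), (-65, 8.3, np.float64(0.0), 20.5), (-55, 8.9, np.float64(-0.5), 20.5), (-45, 8.0, np.float64(-0.5), 18.5), (-35, 5.5, np.float64(-1.5), 18.5), (-25, 6.3, np.float64(-2.2), 19.0), (-15, 6.8, np.float64(-0.7), 18.0), (-5, 7.9, np.float64(-0.5), 19.5), (5, 8.6, np.float64(-1.0), 19.5), (15, 8.3, np.float64(-0.7), 19.0), (25, 8.5, np.float64(-0.7), 19.0), (35, 8.0, np.float64(-0.7), 19.0), (45, 8.0, np.float64(-0.7), 19.0), (55, 7.7, np.float64(-0.7), 20.0), (65, 7.8, np.float64(-1.0), 18.5), (75, 8.7, np.float64(-1.0), 18.5), (85, 8.4, np.float64(-1.0), 18.5)]
d0 SM [(-40, 6.4, np.float64(-4.5), 15.5), (-20, 8.2, np.float64(-4.2), 15.0), (0, 10.2, np.float64(-1.7), 11.0), (20, 11.0, np.float64(-2.0), 10.5), (40, 11.4, np.float64(-2.0), 10.5)]
t5 LG [(-150, 1.7, np.float64(5.3), 28.0), (-140, 2.8, np.float64(6.3), 29.0), (-130, 6.7, np.float64(-2.5), 36.5), (-120, 2.3, np.float64(9.0), 23.5), (-110, 3.2, np.float64(7.5), 25.5), (-100, 6.9, np.float64(-2.2), 33.0), (-90, 8.5, np.float64(-3.2), 20.0), (-80, 8.4, np.float64(-3.2), 19.0), (-70, 7.7, np.float64(-11.5), 27.5), (-60, 0.6, np.float64(-19.0), 12.5), (-50, 0.7, np.float64(-18.7), 13.0), (-40, 1.1, np.float64(-17.5), 15.5), (-30, 1.1, np.float64(-8.5), 20.5), (-20, 0.6, np.float64(-6.2), 17.0), (-10, 1.0, np.float64(-0.5), 27.5), (0, 0.6, np.float64(-3.7), 15.0), (10, 0.7, np.float64(-8.2), 25.0), (20, 0.3, np.float64(12.3), 17.0), (30, 0.7, np.float64(8.0), 22.5), (40, 0.5, np.float64(-12.2), 16.0), (50, 0.4, np.float64(13.3), 19.0), (60, 0.5, np.float64(11.0), 15.5), (70, 0.2, np.float64(13.3), 20.0), (80, 0.8, np.float64(2.5), 7.5), (90, 0.7, np.float64(9.8), 19.0), (100, 0.8, np.float64(4.5), 16.5), (110, 1.0, np.float64(-1.7), 16.0), (120, 1.1, np.float64(-11.5), 21.5), (130, 0.9, np.float64(-12.7), 22.0), (140, 8.1, np.float64(-15.5), 19.5), (150, 0.7, np.float64(-20.2), 10.0)]
```

My large-spanner estimate was good to 1 mm. The likely cause is a false "touch" from a force transient, so the fingers closed over the top and nudged the spanner. I'll clear the arm and re-measure.

Run:
```python
from cell import r,optics
from scan import *
g=r.current_tool_pos(); r.move_linear([g[0],g[1],.25],vel=.3); r.set_gripper(.42)
k=r.current_q(); k[0]-=.55; r.set_joints(k); print(r.current_t(),r.current_opening(),r.current_contact_force())
im=optics.get_image("top"); pickle.dump(im,open("t6.pkl","wb")); 
o=scan(im,LG); print([(a[0],float(a[2] or 99),a[3]) for a in o])
cv2.imwrite("pics/t6.png",crop(im,350,205,200,100,4))
z=im["depth"]; u=LG["u"]
for a in(-.08,-.04,0,.04,.08):
    uv=proj(im,np.append(LG["mid"]+a*u,.005)); v=z[int(uv[1])-1:int(uv[1])+2,int(uv[0])-1:int(uv[0])+2]; print(a,bydepth(im,uv).round(4))
d=pickle.load(open("d0.pkl","rb"))["top"]
D=np.abs(im["pixels"].astype(int)-d["pixels"]).max(2)[195:320,340:540]>25; ys,xs=np.nonzero(D); print(D.sum(), [] if not len(xs) else (xs.min()+340,xs.max()+340,ys.min()+195,ys.max()+195))
```

```text
42.1833 0.42301238660860196 [-0.40428891  0.23511698  0.64452725]
[(-85, -3.2, 20.0), (-75, -3.0, 19.5), (-65, -2.2, 21.0), (-55, -2.5, 19.5), (-45, -2.5, 18.5), (-35, -4.0, 18.5), (-25, -4.5, 19.5), (-15, -2.7, 17.0), (-5, -2.7, 19.0), (5, -2.5, 19.5), (15, -3.0, 18.5), (25, -3.0, 18.5), (35, -2.5, 18.5), (45, -2.7, 19.0), (55, -2.5, 19.5), (65, -2.5, 18.5), (75, -2.5, 18.5), (85, -2.5, 18.5)]
-0.08 [ 0.5974 -0.3032  0.007 ]
-0.04 [ 0.5801 -0.3397  0.0017]
0 [ 0.5613 -0.3751  0.0019]
0.04 [ 0.5416 -0.4092  0.0065]
0.08 [ 0.5236 -0.4457  0.003 ]
530 (np.int64(370), np.int64(517), np.int64(220), np.int64(298))
```

View pics/t6.png

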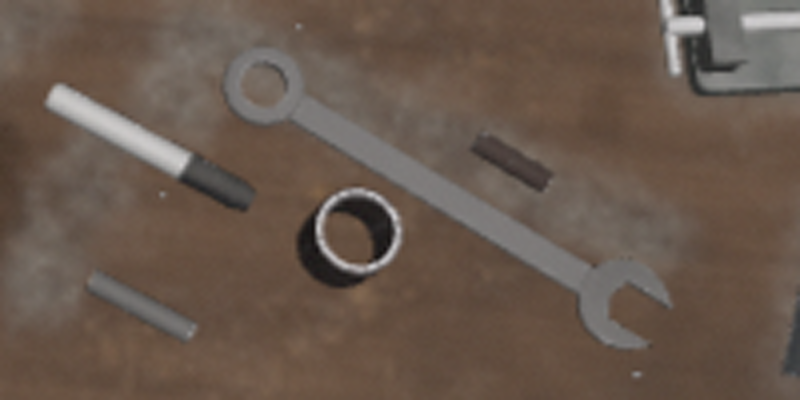

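The large spanner only shifted about 2 mm sideways, still parallel, ring at crop (263,84). The offcuts, coupling and marker haven't moved. I'll retry with a fixed depth.

```bash
cat >> h.py <<'E'
LG=dict(mid=np.array([.5580,-.3729]),u=np.array([-.467,-.884]),c=-.013)
E
python3 - <<'E'
from cell import r,optics
from h import *
g=LG["mid"]+LG["c"]*LG["u"]; q=toolq(np.append(-LG["u"],0),[0,0,-1])
r.move_to([*g,.08],q); F=r.current_contact_force()
r.move_linear([*g,.030],vel=.15); print((r.current_contact_force()-F).round(1))
for z in(.027,.025,.0235,.0225):
    r.move_linear([*g,z],vel=.05); r.sleep(.15); f=(r.current_contact_force()-F); print(z,r.current_tool_pos().round(4),f.round(1),r.current_torque().round(2))
    if f[2]>12: break
if z<.024:
    r.set_gripper(0,120); print("grip",r.current_opening(),r.current_finger_force(),r.current_tool_pos().round(4),r.current_contact_force().round(1))
print(r.current_t())
E
```

```text
[ 0.5 -1.2  0.5]
0.027 [ 0.5649 -0.3631  0.0291] [-2.5 -1.5 15.2] [-0.02  0.62  0.12]
44.6167
```

Contact came higher with the wider opening, and the moment points toward the coupling: the finger knuckle is meeting its rim. I'll grip slightly to the jaw side of the coupling with a narrower opening.

```bash
cat >> h.py <<'E'
LG["c"]=.007
E
python3 - <<'E'
from cell import r,optics
from h import *
n=np.array([.884,-.467])
r.move_linear([*r.current_tool_pos()[:2],.075],vel=.2)
g=LG["mid"]+LG["c"]*LG["u"]-.0012*n
r.set_gripper(.29); r.move_linear([*g,.075],vel=.2); r.sleep(.1); F=r.current_contact_force()
for z in(.036,.030,.026,.0235,.0225):
    r.move_linear([*g,z],vel=.08); r.sleep(.08); f=(r.current_contact_force()-F); print(z,r.current_tool_pos().round(4),f.round(1),r.current_torque().round(2))
    if f[2]>12: break
if z<.024:
    r.set_gripper(0,120); print("grip",r.current_opening(),r.current_finger_force(),r.current_tool_pos().round(4),r.current_contact_force().round(1))
print(r.current_t())
E
```

```text
0.036 [ 0.5539 -0.3787  0.0365] [-1.2  0.1  0.2] [ 0.01 -0.   -0.02]
0.03 [ 0.5537 -0.3785  0.03  ] [ 0.2 -1.2  0.2] [ 0.01 -0.    0.02]
0.026 [ 0.5537 -0.3785  0.0259] [ 1.3 -0.7 -0.4] [-0.09 -0.17 -0.01]
0.0235 [ 0.5536 -0.3785  0.0234] [ 0.6 -0.8 -0.1] [-0.06 -0.12  0.01]
0.0225 [ 0.5536 -0.3785  0.0225] [ 0.2 -1.4 -1.2] [-0.07 -0.12 -0.01]
grip 0.1477308658665965 117.9111322760582 [ 0.5539 -0.3787  0.0232] [-0.2  1.4  6.5]
47.9583
```

The large spanner is gripped (opening 0.148). Lift, carry, swap wrist branch high up, then press it into the lowest place.

Run:
```python
from cell import r,optics
from h import *
g=r.current_tool_pos(); r.move_linear([g[0],g[1],.33],vel=.35); print(r.current_opening(),r.current_t())
y=-.006
P,q=rp(0,.22,y); r.move_to(P,q); print(r.current_q().round(2),r.current_t())
k=r.inverse_kinematics(*rp(0,.06,y)); print(k.round(2)); assert k[3]>3
h=k.copy(); h[1]-=.35; r.set_joints(h); r.set_joints(k); print(r.current_tool_pos(),rp(0,.06,y)[0],r.current_opening(),r.current_t())
r.move_linear(rp(0,.034,y)[0],vel=.1)
press(r,0,.032,.0175,y=y,fmax=55)
print(r.current_opening(),r.current_t())
```

```text
0.1494091484604657 48.9833
[ 0.39 -0.02  2.27 -0.54  0.34  0.76] 51.05
[0.32 0.42 2.18 4.3  0.15 2.18]
[0.49489558 0.17827846 0.1086219 ] [0.49421905 0.17809994 0.10764912] 0.14398724154945025 55.8333
32.0 [-0.8 -0.4 -1.8] [-0.03  0.55 -0.  ]
30.0 [-1.6  0.6 -1.8] [0.02 0.63 0.03]
28.0 [-2.3  0.3 -1.9] [ 0.07  0.66 -0.06]
26.0 [-2.2  0.3  0.6] [ 0.01  0.69 -0.02]
24.0 [-1.6  0.9 -3.8] [-0.02  0.63 -0.05]
22.0 [-2.6  0.5 -3.1] [-0.02  0.6  -0.03]
20.0 [-2.3  0.7 -9.3] [ 0.02  0.73 -0.03]
18.0 [-3.8 -1.4 16.4] [-0.24  0.82 -0.01]
0.14532075835830696 58.2417
```

Run:
```python
from cell import r,optics
from h import *
press(r,0,.0165,.0165,y=-.006,fmax=60)
r.set_gripper(.36); print(r.current_opening()); r.move_linear(rp(0,.06,-.006)[0],vel=.15)
k=r.current_q(); k[1]-=.45; r.set_joints(k); k[0]-=.8; r.set_joints(k); print(r.current_t(),r.current_tool_pos(),r.current_contact_force().round(1))
im=optics.get_image("top"); pickle.dump(im,open("t7.pkl","wb"))
b=cv2.GaussianBlur(cv2.cvtColor(im["pixels"],cv2.COLOR_RGB2LAB)[...,2].astype(np.float32),(0,0),.6)
F=face(p); t=np.arange(-.022,.022,.0005)
def prof(mk): 
    uv=np.array([proj(im,p[:3]+F@np.array(mk(k))) for k in t],np.float32); return cv2.remap(b,uv[None,:,0],uv[None,:,1],cv2.INTER_LINEAR)[0]
for x0 in(0,.052,.1):
    o=[]
    for y in(-.03,-.015,.015,.03):
        v=prof(lambda k:[x0+k,y,.002]); m=v<(np.median(np.r_[v[:8],v[-8:]])+v[30:58].min())/2; o.append((float(np.median(t[m])*1e3),float(m.sum()*.5)))
    print(x0,o)
# ring hole centre along y: warm (bench) pixels inside the ring
for x0,Rr in((0,.116),(.052,.09),(.1,.072)):
    tt=np.arange(-.035,.035,.0005); uv=np.array([proj(im,p[:3]+F@np.array([x0,Rr+k,.002])) for k in tt],np.float32)
    v=cv2.remap(b,uv[None,:,0],uv[None,:,1],cv2.INTER_LINEAR)[0]; print(x0,[int(a) for a in v[::4]])
d=pickle.load(open("d0.pkl","rb"))["top"]
for n,(x,y,w,h) in dict(can=(282,270,55,45),bench=(350,222,60,80),coup=(420,245,40,36)).items(): print(n,(np.abs(im["pixels"].astype(int)-d["pixels"]).max(2)[y:y+h,x:x+w]>30).sum())
```

```text
16.5 [-3.5 -4.2 48.6] [-0.63  0.94 -0.02]
0.3604646201303809
61.8167 [ 0.48452569 -0.23629049  0.35122507] [-0.6  0.   0.7]
0 [(-3.2499999999999822, 20.0), (-3.2499999999999822, 20.0), (-2.749999999999982, 20.0), (-2.999999999999982, 19.5)]
0.052 [(-1.4999999999999805, 13.5), (-1.7499999999999807, 14.0), (-1.999999999999981, 14.5), (1.7500000000000224, 20.0)]
0.1 [(-1.7499999999999807, 11.0), (-1.2499999999999802, 10.0), (3.750000000000024, 27.0), (8.750000000000028, 26.0)]
0 [129, 129, 129, 129, 129, 129, 129, 129, 129, 129, 129, 130, 133, 137, 139, 140, 139, 139, 139, 139, 138, 138, 138, 137, 134, 129, 129, 129, 129, 130, 135, 138, 139, 138, 138]
0.052 [128, 129, 129, 129, 129, 129, 129, 129, 129, 129, 129, 130, 131, 134, 137, 137, 138, 137, 137, 137, 135, 132, 129, 129, 130, 132, 134, 135, 135, 135, 135, 135, 135, 135, 135]
0.1 [129, 129, 129, 129, 129, 129, 130, 130, 129, 129, 129, 129, 129, 130, 132, 136, 137, 138, 139, 138, 136, 130, 129, 131, 136, 138, 139, 140, 139, 139, 139, 139, 139, 139, 140]
can 461
bench 1664
coup 517
```

Run:
```python
from h import *
im=pickle.load(open("t7.pkl","rb")); F=face(p)
for x0,w,L in((0,.006,.05),(.052,.004,.04),(.1,.003,.03)):
    for s in(1,-1):
        h=[]
        for y in np.arange(.005,L,.003):
            for k in np.linspace(-w,w,4)-.002:
                P=bydepth(im,proj(im,p[:3]+F@np.array([x0+k,s*y,.002]))); h.append((F.T@(P-p[:3]))[2])
        h=np.array(h); print(x0,s,round(float(np.median(h))*1e3,1),round(float(h.std())*1e3,1))
    Q=[]
```

```text
0 1 1.1 130.3
0 -1 1.5 182.7
0.052 1 1.9 149.9
0.052 -1 1.9 2.1
0.1 1 2.1 1.8
0.1 -1 1.9 172.4
```

All three shanks are at seated depth and level on both sides, so I'm handing in.

```bash
python3 -c "
from cell import r
print(r.hand_in(), r.current_t())"
```

```text
the job is handed in; nothing more can be done
the job is handed in; nothing more can be done
```

I handed the job in at about 62 s, with all three spanners pressed into their places, ring ends left. Force and depth readings fit seated shanks with the catches snapped over. The large one read about 3 mm low across (limit 4 mm), and the gripper probably touched the coupling while I was picking it up. No bystander looked moved in the last picture of them, but I did not re-check the oil can or the others at the end, and no verdict came back.

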